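# Take the torch from its cam clamp and shine it on the sockets

### The job

Flip the red cam lever of the clamp stand all the way over so that the steel fork slides off the torch's head, then draw the yellow torch up out of its cup. Tip it about halfway between upright and level and hold it in the air with its lens pointing from in front at the middle of the sockets on the switch box's sloping face, about 15 cm away from them; finish while still holding it there, still, touching nothing else with it. Leave the lever over, and do not disturb the mug, the remote control, the radio or the carton.

Things in the scene. Friction and masses are not known exactly. Their poses are not given: they have to be found in the camera images.
- lever (a joint): Red cam lever of the clamp stand. 0 = standing upright, torch locked in (it starts at 0 to 0.12); 1.55 rad = flat, pointing away from the torch (clamp +y), torch free. It turns about a level axis along clamp x. Stays where left; a push of about 2 N at its tip moves it. A steel fork is linked to it and slides 33 mm in clamp +y as the lever goes over; until the lever is well over (about 1 rad) the fork overhangs the torch's head and keeps it from being lifted.
- lever_pivot (a point): Lever's pivot, fixed on the clamp stand, 77 mm above the table and 125 mm from the cup centre in clamp +y. Orientation is the clamp's: z up, y from the cup towards the lever. Two aluminium cheeks (30 mm long in y, up to 90 mm above the table, 46 mm over their outer faces in x) stand beside the pivot.
- lever_tip (a point): End of the lever, 72 mm from the pivot. The lever is a bar 18 mm wide (clamp x) and 8 mm thick, with a crosswise round tip 12 mm thick, 26 mm wide. Upright, its tip is 149 mm above the table.
- clamp_cup (a point): Centre of the cup's floor on the grey clamp stand (fixed to the table), 14 mm above the table; the torch stands here. Cup inner radius 25 mm, wall 5 mm, rim 27 mm above the table. Orientation is the clamp's: z up, y from the cup to the lever. Base plate 90 mm in x, from -50 to +200 mm in y. The 8 mm thick steel fork lies 62 to 70 mm above the table around the torch's neck, 60 mm wide in x.
- torch_center (a point): Middle of the yellow torch, half-way along its 145 mm, on its axis. Its z axis runs from the lens to the tail: straight up at the start, lens down. Head at the lens end 46 mm across and 45 mm long, the rest a round barrel 30 mm across. Mass 0.11 to 0.23 kg, balance point some 10 to 20 mm towards the lens from the middle. Middle is 86 mm and tail 159 mm above the table at the start.
- torch_lens (a point): Centre of the torch's lens face, 72 mm from the torch's middle along its -z. The light leaves along the torch's -z axis.
- sockets (a point): Centre of the sloping face of the grey switch box (box fixed to the table, 150 mm wide, 145 mm deep, 72 mm high): a white plate 64 mm up the slope by 110 mm with yellow, black and red sockets in a row, 42 mm above the table. Axes are the box's: z up, x from its front to its back; the face slopes at 45 degrees, its outward normal is (-0.707, 0, 0.707) in these axes.
- radio: Blue portable radio with a carrying handle, 75 x 150 x 150 mm, loose; leave alone. Origin under its centre.
- carton: Taped cardboard carton, 130 x 150 x 110 mm, loose; leave alone. Origin under its centre.
- mug: Blue mug, 80 mm across, 95 mm high, handle on its +y side, loose; leave alone. Origin under its centre.
- remote: Black television remote control lying flat, 170 (x) x 46 x 20 mm, loose; leave alone. Origin under its centre.
Things that resemble listed ones, but are neither listed nor needed, are in the scene too. Leave any blue, orange or turquoise look-alike of the part that bears torch_center alone.

How it is judged:
On the way, in this order (a step that is already met when the one before it is completed fails the run):
1. the lever is flipped over while the torch still stands in its cup (value of joint lever above 1.35 rad and distance between torch_lens and clamp_cup below 0.012 m), for 0.1 s.
2. the torch is drawn up clear of the clamp (height (world z) of torch_lens above 0.1 m and contact force between torch and the fingers above 1 N), for 0.1 s.
At the end, for the whole second after the job is handed in: Lever over 1.3 rad; torch held by the fingers alone, still, lens over 90 mm up, tipped 26 to 64 degrees, 90 to 220 mm from the sockets' centre, in front of the box within 70 mm of its middle plane, beam axis within 40 mm (torch x and y) of that centre (value of joint lever above 1.3 rad and contact force between torch and the fingers above 1 N and height (world z) of torch_lens above 0.09 m and angle between torch_center's own z axis and vertical between 0.45 and 1.12 rad and x of sockets in the frame of torch_lens between -0.04 and 0.04 m and y of sockets in the frame of torch_lens between -0.04 and 0.04 m and z of sockets in the frame of torch_lens below 0 m and distance between sockets and torch_lens between 0.09 and 0.22 m and x of torch_lens in the frame of sockets below -0.03 m and y of torch_lens in the frame of sockets between -0.07 and 0.07 m and contact force between torch and clamp below 0.1 N and contact force between torch and switchbox below 0.1 N and contact force between torch and radio below 0.1 N and contact force between torch and carton below 0.1 N and contact force between torch and mug below 0.1 N and linear speed of torch below 0.03 m/s); the arm keeps its last pose, push and grip.
It fails at once if the radio is disturbed (distance of radio from where it was at the start of the episode above 0.03 m).
It fails at once if the carton is disturbed (distance of carton from where it was at the start of the episode above 0.03 m).
It fails at once if the mug is disturbed (distance of mug from where it was at the start of the episode above 0.03 m).
It fails at once if the remote control is disturbed (distance of remote from where it was at the start of the episode above 0.03 m).
It also fails if it takes over 56 s, if anything falls off the work surface, if the arm or the gripper's body presses on something with over 40 N, if the wrist force passes 120 N, or if a joint passes its speed limit or range.

### The arm

A 6-joint arm with a two-finger parallel gripper is mounted at the origin on the work surface. World frame = base frame: x ahead of the robot, y to its left, z up, the work surface at z = 0. Lengths are in m, angles in rad, forces in N, time in s.
With the tool pointing down it reaches from about 0.3 to 0.875 m from the base axis. Payload 6.4 kg.
Tool frame: the origin (TCP) lies at the centre of the arm's flange, where the gripper is bolted on; the fingertips stand 173 mm ahead of it and the grasp point (between the pads) lies 155 mm ahead of it (ctrl.pinch_z is the distance from the TCP to the grasp point, in m); z points along the fingers, y is the direction in which the jaws open and shut (so a half turn about z gives the same grasp; the last joint's range is limited). The gripper opens to 85 mm and grips with 20 to 120 N. Pads are 22 mm wide; open, the fingers measure 114 mm over their backs; the gripper's body (76 mm by 85 mm) begins 54 mm behind the grasp point. The pads swing forward as they close: fully open they stand 13 mm farther back than shut.
Start: joints at [-1.545, 0.181, 1.607, -0, 1.354, -0.206], TCP at [0.132, -0.56, 0.405] pointing down, gripper open.
Joint ranges: [-2.99, 2.99], [-0.89, 2.07], [0.3, 2.58], [-1.14, 4.28], [0, 2.63], [-3.12, 3.12]. Speed limits (rad/s): [2.57, 2.57, 3.01, 3.14, 3.14, 3.14].

### API

Orientations are given as a unit quaternion [w, x, y, z].
In Python, from bench import ctrl gives the robot as it stands.
- The arm moves only by the tool drive_tool, never from a script. Its argument "commands" is a list that holds one entry, the list of rows, each a list of 7 numbers: the shift along the tool's x, y, z in units of 50 mm (1.0 is 50 mm), then the turn, a rotation vector about the tool's x, y, z in units of 8 degrees (1.0 is 8 degrees), then the closure in counts, from 0 (fully open) to 255 (shut). A call has 1 to 10 rows; each row shifts and turns the commanded pose from where the row before left it, along the tool's axes as they then stand; what a row does not reach is not made up. A row lasts 1/10 s, in which the tool goes at most 50 mm and 8.59 degrees, less where a joint would pass 70% of its speed; a pose out of reach is approached as far as the arm can. A call is refused whole if a number of a shift passes 1 or a number of a turn 1, either way. A call with a gripper value outside its range is refused whole. The fingers move at their own pace and stop on an object; the grip force is fixed at half the most. Time passes only in rows, so rows that do not move let the fingers close. It gives the time, the measured TCP pose, the force and the opening at its end, in the units of the state.
- ctrl.get_obs(): the state, without advancing time (a new reading comes with each control period).
- ctrl.camera(name): name is "scene" or "top" or "wrist"; returns a dict with "pixels" (400x640x3 uint8, red, green, blue), "depth" (400x640 float32, m along the optical axis (not along the pixel's ray), 0 where there is no reading), "intrinsics" (3x3 intrinsics, pixels), "R" (3x3) and "t" (3): a world point X has camera coordinates R X + t; the wrist camera has in their place "tool_from_camera" (4x4, takes a point from camera to tool coordinates, whose origin is the TCP and whose axes are the flange's). Camera axes: x right, y down, z forward; pixel columns grow to the right and rows downward; lengths in m; the calibration is good to about 2 mm. A picture is of the moment at which its call begins: read the wrist's pose just before it.
- ctrl.hand_in(): hands the job in, once; it reports no verdict.
The state is a dict: "time_s": time; "q": joint angles; "dq": joint speeds; "joint_efforts": joint torques, N m; "eef_pos": TCP position; "eef_rot": TCP orientation; "wrist_force": force on the tool from outside, world axes, zero at the start; "torque": the same for the moment, N m; "opening": opening from 0.0 (shut) to 1.0 (fully open).
Only numpy, scipy, OpenCV 4.12 (cv2) and the standard library are available. Lean on these libraries where they do the work, as an engineer would, in place of code of your own. Each camera call takes 0.05 s, during which the arm holds its last target. There are 200 camera calls.

## Working session

There is one attempt and no reset: what is moved stays moved. The work goes in short steps, Python scripts to look and compute and a tool call to move; the robot and the scene stay as the last step left them, time stands still between calls to the robot, and variables do not carry over. Pictures are saved under pics/ and viewed, about 8 in all and at most 12, crops included, and the job is handed in when it is done.

Besides the shell and the picture viewer there is one more tool, called as a command line: name --argument value ..., lists and objects as JSON in quotes. drive_tool: Moves the arm, as the interface text tells. Its arguments: {"type":"object","properties":{"commands":{"type":"array","items":{"type":"array","items":{"type":"array","items":{"type":"number"}}}}},"required":["commands"]}

```bash
mkdir -p pics; ls; cat > h.py <<'E'
import numpy as np,cv2
from bench import ctrl
from scipy.spatial.transform import Rotation as Ro
def grab(n):
    o=ctrl.get_obs(); c=ctrl.camera(n)
    if n=='wrist':
        w,x,y,z=o['eef_rot']; T=np.eye(4); T[:3,:3]=Ro.from_quat([x,y,z,w]).as_matrix(); T[:3,3]=o['eef_pos']
        C=T@np.array(c['tool_from_camera'])
    else:
        C=np.eye(4); R=np.array(c['R']); C[:3,:3]=R.T; C[:3,3]=-R.T@np.array(c['t'])
    c['C']=C; return c
def cloud(c):
    K=np.array(c['intrinsics']); d=c['depth']; v,u=np.mgrid[:400,:640]
    P=np.stack([(u-K[0,2])/K[0,0]*d,(v-K[1,2])/K[1,1]*d,d],-1)
    return P@c['C'][:3,:3].T+c['C'][:3,3]
def save(c,n): cv2.imwrite('pics/'+n,c['pixels'][:,:,::-1])
E
python3 - <<'E'
from h import *
for n in ('scene','top'):
    c=grab(n); save(c,n+'1.png'); np.savez(n+'1.npz',px=c['pixels'],P=cloud(c),d=c['depth'],C=c['C'],K=c['intrinsics'])
    print(n,c['C'].round(3).tolist())
print(ctrl.get_obs())
E
```

```text
pics
scene [[0.695, 0.513, -0.503, 1.249], [0.719, -0.487, 0.496, -0.771], [0.009, -0.706, -0.708, 1.075], [0.0, 0.0, 0.0, 1.0]]
top [[0.02, -0.995, 0.096, 0.459], [-1.0, -0.021, -0.002, -0.09], [0.004, -0.096, -0.995, 1.203], [0.0, 0.0, 0.0, 1.0]]
{'time_s': 0.1, 'q': array([-1.54528894e+00,  1.81517844e-01,  1.60790216e+00,  4.36316011e-06,
        1.35381512e+00, -2.06358760e-01]), 'dq': array([-4.05597610e-05, -8.47703365e-04, -2.22462456e-03,  2.03140913e-05,
        1.25736187e-04, -1.73806487e-04]), 'joint_efforts': array([ 1.32381039e-03, -4.45873582e+01, -3.52235413e+01, -1.53811743e-04,
        4.14599053e-03,  1.08369667e-05]), 'eef_pos': array([ 0.13211058, -0.55938812,  0.40384811]), 'eef_rot': array([-8.17690917e-04,  9.93287004e-01,  1.15673043e-01,  7.62812319e-05]), 'wrist_force': array([ 0.11188867,  0.10838606, -0.14444025]), 'torque': array([-0.01746981,  0.00712069,  0.00038943]), 'opening': 1.005246816671756}
```

View pics/scene1.png

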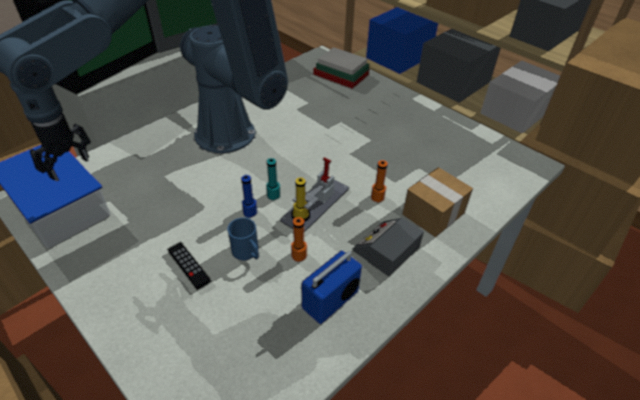

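View pics/top1.png

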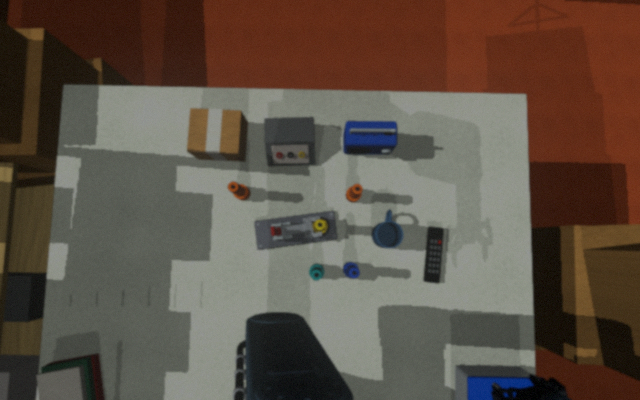

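The pictures show the yellow torch at top (320,227) and the lever at (275,232). The box's sockets are at (290,155). The orange look-alikes stand at (238,190) and (354,193), the teal one at (316,271) and the blue one at (352,270).

```bash
python3 - <<'E'
from h import *
for n in ('top','scene'):
    z=np.load(n+'1.npz'); P=z['P']; px=z['px']; hsv=cv2.cvtColor(px,cv2.COLOR_RGB2HSV)
    if n=='top': boxes={'torch':(305,340,210,245),'lever':(260,300,215,245),'box':(262,318,115,168),'orangeL':(225,255,178,203),'orangeR':(343,366,180,205),'teal':(305,326,260,282),'blue':(342,362,260,282),'mug':(370,405,205,250),'radio':(340,400,118,158),'carton':(185,250,105,162),'plate':(270,312,143,168),'clamp':(250,340,205,252)}
    else: boxes={'torch':(285,315,172,225),'lever':(312,338,152,188)}
    for k,(a,b,c,d) in boxes.items():
        Q=P[c:d,a:b]; H=hsv[c:d,a:b]; m=(Q[...,2]>.012)
        if k=='torch': m&=(H[...,0]>20)&(H[...,0]<35)&(H[...,1]>150)
        if k=='lever': m&=((H[...,0]<8)|(H[...,0]>172))&(H[...,1]>120)&(H[...,2]>60)
        if k=='plate': m&=(H[...,1]<60)&(H[...,2]>110)&(Q[...,2]<.07)
        q=Q[m]; 
        if len(q)<3: print(n,k,len(q));continue
        t=q[q[:,2]>q[:,2].max()-.012]
        print(n,k,len(q),'min',q.min(0).round(3),'max',q.max(0).round(3),'mean',q.mean(0).round(3),'topmean',t.mean(0).round(3))
        if k in('box','clamp','radio','carton'):
            pts=q[(q[:,2]>(.06 if k=='box' else .1 if k in('radio','carton') else .003))][:,:2].astype(np.float32)
            print('   rect',cv2.minAreaRect(pts*1000))
E
```

```text
top torch 137 min [ 0.488 -0.108  0.054] max [ 0.527 -0.069  0.165] mean [ 0.505 -0.09   0.127] topmean [ 0.506 -0.089  0.159]
top lever 30 min [0.478 0.031 0.087] max [0.497 0.044 0.159] mean [0.488 0.038 0.149] topmean [0.488 0.039 0.154]
top box 2363 min [ 0.459 -0.09   0.012] max [0.834 0.086 1.203] mean [0.76  0.007 0.066] topmean [ 0.459 -0.09   1.203]
   rect ((643.8357543945312, -1.3957290649414062), (381.0578308105469, 149.48936462402344), 4.171590328216553)
top orangeL 281 min [ 0.459 -0.09   0.014] max [0.629 0.175 1.203] mean [0.603 0.146 0.1  ] topmean [ 0.459 -0.09   1.203]
top orangeR 231 min [ 0.459 -0.212  0.013] max [ 0.629 -0.09   1.203] mean [ 0.602 -0.186  0.104] topmean [ 0.459 -0.09   1.203]
top teal 203 min [ 0.355 -0.105  0.016] max [ 0.459 -0.06   1.203] mean [ 0.376 -0.082  0.111] topmean [ 0.459 -0.09   1.203]
top blue 215 min [ 0.357 -0.205  0.018] max [ 0.459 -0.09   1.203] mean [ 0.383 -0.179  0.113] topmean [ 0.459 -0.09   1.203]
top mug 417 min [ 0.448 -0.329  0.012] max [ 0.561 -0.09   1.203] mean [ 0.494 -0.289  0.079] topmean [ 0.459 -0.09   1.203]
[... 260 characters left out ...]
.459 -0.09   0.012] max [0.843 0.301 1.203] mean [0.765 0.215 0.106] topmean [ 0.459 -0.09   1.203]
   rect ((681.7801513671875, 82.29151916503906), (531.351318359375, 184.96311950683594), 56.90941619873047)
top plate 0
top clamp 2044 min [ 0.434 -0.143  0.012] max [0.555 0.111 1.203] mean [ 0.494 -0.018  0.053] topmean [ 0.459 -0.09   1.203]
   rect ((494.2359313964844, -14.542861938476562), (91.65111541748047, 249.22708129882812), 8.581778526306152)
scene torch 383 min [ 0.484 -0.771  0.016] max [ 1.249 -0.071  1.075] mean [ 0.518 -0.1    0.096] topmean [ 1.249 -0.771  1.075]
scene lever 94 min [0.477 0.024 0.076] max [0.498 0.04  0.156] mean [0.488 0.034 0.113] topmean [0.488 0.036 0.153]
```

```bash
cat >> h.py <<'E'
def togo(p,R=None):
    "remaining shift (50 mm units) and turn (8 deg units) in tool axes"
    o=ctrl.get_obs(); w,x,y,z=o['eef_rot']; A=Ro.from_quat([x,y,z,w])
    s=A.inv().apply(np.array(p)-o['eef_pos'])/.05
    r=None if R is None else np.rad2deg((A.inv()*Ro.from_matrix(R)).as_rotvec())/8
    print('t',round(o['time_s'],2),'pos',o['eef_pos'].round(4),'F',np.round(o['wrist_force'],1),'open',round(o['opening'],3),'shift',s.round(2),'turn',None if r is None else r.round(2))
E
python3 - <<'E'
from h import *
z=np.load('top1.npz'); P=z['P']; d=z['d']; px=z['px']; hsv=cv2.cvtColor(px,cv2.COLOR_RGB2HSV)
Q=P[110:170,258:325]; ok=d[110:170,258:325]>0; H=hsv[110:170,258:325]
q=Q[ok&(Q[...,2]>.01)]
r=cv2.minAreaRect((q[:,:2]*1000).astype(np.float32)); print('foot',r)
t=q[q[:,2]>.066]; print('top rect',cv2.minAreaRect((t[:,:2]*1000).astype(np.float32)),t[:,2].mean())
s=q[(q[:,2]>.03)&(q[:,2]<.055)]; A=np.c_[s[:,:2],np.ones(len(s))]; f=np.linalg.lstsq(A,s[:,2],rcond=None)[0]; print('slope',f, 'n',len(s),'mean',s.mean(0))
m=ok&(H[...,1]>110)&(H[...,2]>80)&(Q[...,2]>.02)&(Q[...,2]<.065)
n,l,st,ce=cv2.connectedComponentsWithStats(m.astype(np.uint8))
for i in range(1,n):
    if st[i,4]>4: print(ce[i]+[258,110],st[i,4],Q[l==i].mean(0).round(3),H[l==i].mean(0))
y=np.array([-.15,.989,0]); piv=np.array([.4865,.035,0])
R=np.c_[[.989,.15,0],[.15,-.989,0],[0,0,-1]]
togo(piv-.03*y+[0,0,.373],R)
E
```

```text
foot ((764.949951171875, 8.114852905273438), (136.80862426757812, 150.377197265625), 3.1000161170959473)
top rect ((788.7734375, 8.945960998535156), (89.23089599609375, 148.9910888671875), 4.349141597747803) 0.07180970961312484
slope [ 0.66321633  0.03911665 -0.43679658] n 478 mean [0.72411017 0.00569068 0.04366771]
[301.04347826 154.34782609] 23 [ 0.724 -0.027  0.048] [ 24.39130435 141.47826087  89.34782609]
t 0.1 pos [ 0.1321 -0.5594  0.4038] F [ 0.1  0.1 -0.1] open 1.005 shift [ 9.58 -9.34  0.64] turn [-0.01 -0.    0.58]
```

drive_tool --commands '[[[0.48,-0.47,0.06,0,0,0,255],[0.48,-0.47,0.06,0,0,0,255],[0.48,-0.47,0.06,0,0,0,255],[0.48,-0.47,0.06,0,0,0,255],[0.48,-0.47,0.06,0,0,0,255],[0.48,-0.47,0.06,0,0,0,255],[0.48,-0.47,0.06,0,0,0,255],[0.48,-0.47,0.06,0,0,0,255],[0.48,-0.47,0.06,0,0,0,255],[0.48,-0.47,0.06,0,0,0,255]]]'

```text
time_s: 1.1
eef_pos: [0.3121, -0.2744, 0.3743]
eef_rot: [-0.0, 0.993, 0.116, -0.0]
wrist_force: [0.7, -0.5, -0.1]
opening: -0.0
```

drive_tool --commands '[[[0.48,-0.47,0,0,0,0,255],[0.48,-0.47,0,0,0,0,255],[0.48,-0.47,0,0,0,0,255],[0.48,-0.47,0,0,0,0,255],[0.48,-0.47,0,0,0,0,255],[0.48,-0.47,0,0,0,0,255],[0.48,-0.47,0,0,0,0,255],[0.48,-0.47,0,0,0,0,255],[0.48,-0.47,0,0,0,0,255],[0,0,0,0,0,0.58,255]]]'

```text
time_s: 2.1
eef_pos: [0.4744, -0.0175, 0.3744]
eef_rot: [-0.001, 0.997, 0.077, 0.0]
wrist_force: [-0.4, -0.7, -0.2]
opening: 0.0
```

```bash
python3 - <<'E'
from h import *
y=np.array([-.15,.989,0]); piv=np.array([.4865,.035,0])
R=np.c_[[.989,.15,0],[.15,-.989,0],[0,0,-1]]
togo(piv-.03*y+[0,0,.373],R)
c=grab('wrist'); save(c,'w1.png'); P=cloud(c); H=cv2.cvtColor(c['pixels'],cv2.COLOR_RGB2HSV)
for k,a in (('red',((H[...,0]<8)|(H[...,0]>172))&(H[...,1]>130)),('yel',(H[...,0]>20)&(H[...,0]<35)&(H[...,1]>130))):
    m=a&(c['depth']>0)&(P[...,2]>.03)&(P[...,2]<.2)&(np.hypot(P[...,0]-.49,P[...,1]+.03)<.15); q=P[m]
    if len(q): t=q[q[:,2]>q[:,2].max()-.01]; print(k,len(q),q.min(0).round(3),q.max(0).round(3),t.mean(0).round(3))
E
```

```text
t 2.1 pos [ 0.4744 -0.0175  0.3744] F [-0.4 -0.7 -0.2] open 0.0 shift [ 0.4  -0.4   0.03] turn [-0.01 -0.    0.02]
red 878 [0.473 0.024 0.08 ] [0.499 0.047 0.156] [0.487 0.038 0.153]
yel 2491 [ 0.485 -0.107  0.057] [ 0.526 -0.068  0.163] [ 0.506 -0.086  0.158]
```

View pics/w1.png

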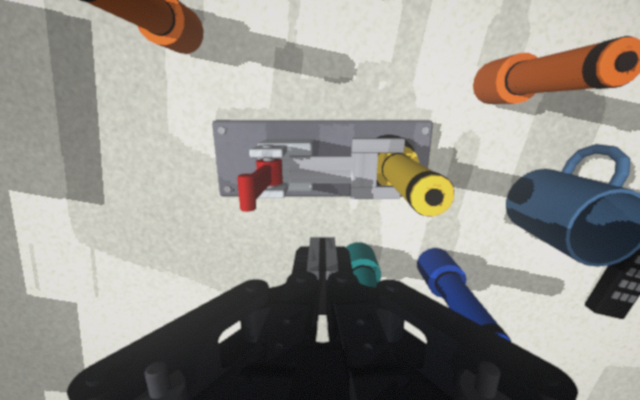

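Wrist view: the red lever is at (260,185), the torch tail at (432,195) and the closed fingers at (322,250). The positions agree with the earlier measurements.

drive_tool --commands '[[[0.4,-0.4,0.03,0,0,0,255],[0,0,0.35,0,0,0,255],[0,0,0.35,0,0,0,255],[0,0,0.35,0,0,0,255],[0,0,0.35,0,0,0,255],[0,-0.14,0,0,0,0,255],[0,-0.14,0,0,0,0,255],[0,-0.14,0,0,0,0,255],[0,-0.14,0.01,0,0,0,255],[0,-0.14,0.03,0,0,0,255]]]'

```text
time_s: 3.15
eef_pos: [0.485, 0.0376, 0.3021]
eef_rot: [0.0, 0.997, 0.076, 0.001]
wrist_force: [-0.8, -2.7, 1.3]
opening: 0.001
```

drive_tool --commands '[[[0,-0.12,0.07,0,0,0,255],[0,-0.12,0.07,0,0,0,255],[0,-0.12,0.08,0,0,0,255],[0,-0.09,0.11,0,0,0,255],[0,-0.09,0.11,0,0,0,255],[0,-0.09,0.11,0,0,0,255],[0,-0.04,0.14,0,0,0,255],[0,-0.04,0.13,0,0,0,255],[0,-0.03,0.12,0,0,0,255],[0,0,0,0,0,0,255]]]'

```text
time_s: 4.15
eef_pos: [0.4796, 0.0735, 0.2549]
eef_rot: [0.0, 0.997, 0.076, -0.0]
wrist_force: [-3.6, -1.1, 13.3]
opening: -0.001
```

```bash
cat > lev.py <<'E'
from h import *
y=np.array([-.15,.989,0]); piv=np.array([.4865,.035,0.077])
def lever(n,name):
    c=grab(n); save(c,name); P=cloud(c); H=cv2.cvtColor(c['pixels'],cv2.COLOR_RGB2HSV)
    m=((H[...,0]<8)|(H[...,0]>172))&(H[...,1]>120)&(c['depth']>0)&(P[...,2]>.04)&(P[...,2]<.2)&(np.hypot(P[...,0]-.48,P[...,1]-.07)<.1)
    q=P[m]-piv; a=q@y; print(n,len(q),'y',a.min().round(3),a.max().round(3),'z',q[:,2].min().round(3),q[:,2].max().round(3)) if len(q) else print('none')
    if len(q): f=q[a>a.max()-.02]; print('far end', (f@y).mean().round(3),f[:,2].mean().round(3))
if __name__=='__main__':
    import sys
    for n in ('scene','wrist'): lever(n,n+sys.argv[1])
    togo(piv)
E
python3 lev.py 2.png
```

```text
scene 79 y -0.012 0.077 z -0.002 0.032
far end 0.067 0.007
wrist 4336 y -0.009 0.078 z -0.002 0.028
far end 0.069 0.005
t 4.25 pos [0.4795 0.0735 0.2549] F [-3.1 -0.2 13.8] open -0.001 shift [0.02 0.78 3.56] turn None
```

View pics/wrist2.png

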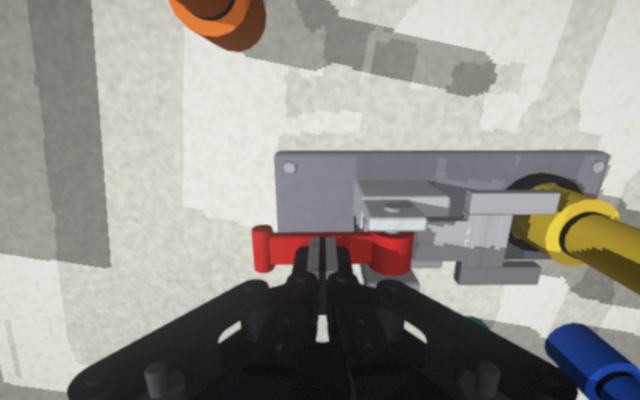

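The lever lies flat: its tip centre is level with the pivot, and the wrist view shows the red bar from (262,248) to (395,250). Next I raise the arm, open the gripper and go over the torch.

drive_tool --commands '[[[0,0,-0.35,0,0,0,255],[0,0,-0.35,0,0,0,255],[0,0,-0.4,0,0,0,120],[0,0,-0.5,0,0,0,0],[0,0,-0.5,0,0,0,0],[0.01,0.65,0,0,0,0,0],[0.01,0.65,0,0,0,0,0],[0.01,0.65,0,0,0,0,0],[0.01,0.65,0,0,0,0,0],[0,0.65,0,0,0,0,0]]]'

```text
time_s: 5.25
eef_pos: [0.5053, -0.088, 0.358]
eef_rot: [-0.0, 0.997, 0.075, -0.001]
wrist_force: [-0.0, 0.5, -0.8]
opening: 0.999
```

drive_tool --commands '[[[0,0,0,0,0,0,0],[0,0,0,0,0,0,0]]]'

```text
time_s: 5.45
eef_pos: [0.5053, -0.0872, 0.358]
eef_rot: [-0.001, 0.997, 0.074, -0.001]
wrist_force: [0.6, -0.1, -0.4]
opening: 0.997
```

```bash
python3 - <<'E'
from lev import *
R=np.c_[[.989,.15,0],[.15,-.989,0],[0,0,-1]]
lever('scene','s3.png')
c=grab('wrist'); save(c,'w3.png'); P=cloud(c); H=cv2.cvtColor(c['pixels'],cv2.COLOR_RGB2HSV)
m=(H[...,0]>20)&(H[...,0]<35)&(H[...,1]>130)&(c['depth']>0)&(P[...,2]>.02)&(P[...,2]<.2)&(np.hypot(P[...,0]-.506,P[...,1]+.09)<.08)
q=P[m]
for a in (.06,.08,.1,.12,.155):
    s=q[(q[:,2]>a)&(q[:,2]<a+.01)]
    if len(s): print(a,len(s),s.min(0).round(3),s.max(0).round(3),s.mean(0).round(3))
togo([.506,-.088,.28],R)
E
```

```text
scene 109 y -0.012 0.074 z -0.004 0.016
far end 0.066 0.007
0.06 102 [ 0.494 -0.109  0.06 ] [ 0.522 -0.07   0.07 ] [ 0.516 -0.086  0.064]
0.08 86 [ 0.504 -0.101  0.08 ] [ 0.52  -0.073  0.09 ] [ 0.517 -0.085  0.085]
0.1 106 [ 0.503 -0.101  0.1  ] [ 0.52  -0.073  0.11 ] [ 0.517 -0.086  0.105]
0.12 130 [ 0.505 -0.099  0.12 ] [ 0.52  -0.073  0.13 ] [ 0.517 -0.085  0.125]
0.155 1223 [ 0.491 -0.102  0.155] [ 0.52  -0.073  0.162] [ 0.506 -0.087  0.158]
t 5.55 pos [ 0.5053 -0.086   0.3584] F [ 0.4 -0.3 -0.3] open 0.999 shift [0.01 0.04 1.57] turn [-0.01  0.01  0.  ]
```

drive_tool --commands '[[[0,0.02,0.4,0,0,0,0],[0,0,0.4,0,0,0,0],[0,0,0.4,0,0,0,0],[0,0,0.37,0,0,0,0],[0,0,0,0,0,0,255],[0,0,0,0,0,0,255],[0,0,0,0,0,0,255],[0,0,0,0,0,0,255],[0,0,0,0,0,0,255],[0,0,0,0,0,0,255]]]'

```text
time_s: 6.55
eef_pos: [0.5065, -0.0879, 0.2821]
eef_rot: [0.001, 0.997, 0.075, 0.001]
wrist_force: [-0.5, 0.1, 6.0]
opening: 0.335
```

drive_tool --commands '[[[0,0,0,0,0,0,255],[0,0,-0.2,0,0,0,255],[0,0,-0.3,0,0,0,255],[0,0,-0.4,0,0,0,255],[0,0,-0.4,0,0,0,255],[0,0,-0.4,0,0,0,255],[0,0,-0.4,0,0,0,255],[0,0,-0.4,0,0,0,255],[0,0,-0.3,0,0,0,255],[0,0,-0.2,0,0,0,255]]]'

```text
time_s: 7.55
eef_pos: [0.5057, -0.0877, 0.4322]
eef_rot: [0.0, 0.997, 0.075, 0.0]
wrist_force: [0.6, -0.0, -1.8]
opening: 0.337
```

```bash
python3 - <<'E'
from lev import *
lever('scene','s4.png')
th=np.deg2rad(4.2); bx=np.array([np.cos(th),np.sin(th),0]); by=np.array([-np.sin(th),np.cos(th),0]); S=np.array([.721,.006,.042])
n=np.array([0,0,.7071])-.7071*bx
z=-n; yy=-by; R=np.c_[np.cross(yy,z),yy,z]
togo(S+n*(.15+.072+.039+.155),R); print(S+n*.416)
E
```

```text
scene 108 y -0.012 0.077 z -0.003 0.019
far end 0.066 0.007
t 7.6 pos [ 0.506  -0.0878  0.4335] F [ 0.9 -0.8  0.3] open 0.336 shift [-1.34 -1.67  1.94] turn [-0.21  5.6   0.53]
[ 0.42763636 -0.01554328  0.3361536 ]
```

View pics/s4.png

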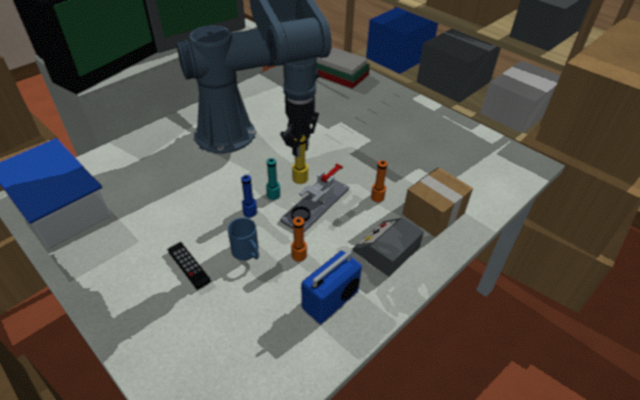

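Scene view: the torch hangs in the gripper at (301,165) and the lever is flat at (332,172). Now I tilt it.

drive_tool --commands '[[[-0.1,-0.2,0,0,0.4,0.1,255],[-0.1,-0.3,0,0,0.7,0.1,255],[-0.1,-0.3,0,0,0.7,0.1,255],[-0.1,-0.3,0,0,0.7,0.1,255],[-0.1,-0.3,0,0,0.7,0.1,255],[-0.1,-0.2,0,0,0.7,0,255],[0,0,0,0,0.7,0,255],[0,0,0,0,0.6,0,255],[0,0,0,0,0.4,0,255],[0,0,0,0,0,0,255]]]'

```text
time_s: 8.6
eef_pos: [0.4669, -0.0114, 0.4236]
eef_rot: [-0.023, 0.924, 0.035, 0.379]
wrist_force: [-0.9, -0.4, -2.6]
opening: 0.335
```

```bash
cat > fin.py <<'E'
from lev import *
th=np.deg2rad(4.2); bx=np.array([np.cos(th),np.sin(th),0]); by=np.array([-np.sin(th),np.cos(th),0]); S=np.array([.721,.006,.042])
n=np.array([0,0,.7071])-.7071*bx
z=-n; yy=-by; R=np.c_[np.cross(yy,z),yy,z]
togo(S+n*(.15+.072+.039+.155),R)
E
python3 fin.py
```

```text
t 8.6 pos [ 0.4669 -0.0114  0.4236] F [-0.9 -0.4 -2.6] open 0.335 shift [-1.79  0.04  0.69] turn [-0.13  0.04 -0.03]
```

drive_tool --commands '[[[-0.2,0,0.1,-0.1,0,0,255],[-0.3,0,0.1,0,0,0,255],[-0.3,0.04,0.1,0,0,0,255],[-0.3,0,0.1,0,0,0,255],[-0.3,0,0.1,0,0,0,255],[-0.2,0,0.1,0,0,0,255],[-0.15,0,0.1,0,0,0,255],[-0.05,0,0,0,0,0,255],[0,0,0,0,0,0,255],[0,0,0,0,0,0,255]]]'

```text
time_s: 9.6
eef_pos: [0.4289, -0.0161, 0.3369]
eef_rot: [-0.016, 0.924, 0.033, 0.381]
wrist_force: [-0.5, 0.4, -1.4]
opening: 0.331
```

```bash
cat > chk.py <<'E'
from fin import *
lever('scene','s5.png')
for nme in ('scene','top'):
    c=grab(nme); save(c,nme+'6.png'); P=cloud(c); H=cv2.cvtColor(c['pixels'],cv2.COLOR_RGB2HSV)
    m=(H[...,0]>19)&(H[...,0]<36)&(H[...,1]>120)&(H[...,2]>50)&(c['depth']>0)&(P[...,2]>.09)&(P[...,2]<.3)&(abs(P[...,0]-.57)<.12)&(abs(P[...,1])<.08)
    q=P[m]; 
    if len(q)<20: print(nme,len(q)); continue
    print(nme,len(q),q.min(0).round(3),q.max(0).round(3),'mean',q.mean(0).round(3))
    L=q-S; print(' along n',(L@n).min().round(3),(L@n).max().round(3),'lateral by',(L@by).mean().round(3))
    u=np.linalg.svd(q-q.mean(0),full_matrices=False)[2][0]; print(' axis',u.round(2))
o=ctrl.get_obs(); w,x,y_,z_=o['eef_rot']; a=Ro.from_quat([x,y_,z_,w]).as_matrix()[:,2]
d=S-o['eef_pos']; print('axis miss by kinematics',np.linalg.norm(d-a*(d@a)).round(4),'tilt',np.degrees(np.arccos(-a[2])).round(1),'lens dist',(d@a-.266).round(3))
E
python3 chk.py
```

```text
t 9.6 pos [ 0.4289 -0.0161  0.3369] F [-0.5  0.4 -1.4] open 0.331 shift [-0.03 -0.01 -0.01] turn [-0.02  0.03 -0.02]
scene 66 y -0.012 0.039 z -0.0 0.016
far end 0.028 0.007
scene 509 [ 0.507 -0.028  0.146] [0.631 0.015 0.261] mean [ 0.583 -0.01   0.199]
 along n 0.15 0.294 lateral by -0.006
 axis [ 0.72 -0.04 -0.69]
top 477 [ 0.507 -0.024  0.159] [0.631 0.017 0.28 ] mean [ 0.575 -0.005  0.207]
 along n 0.15 0.316 lateral by -0.0
 axis [-0.75 -0.05  0.66]
axis miss by kinematics 0.0006 tilt 44.8 lens dist 0.15
```

View pics/scene6.png

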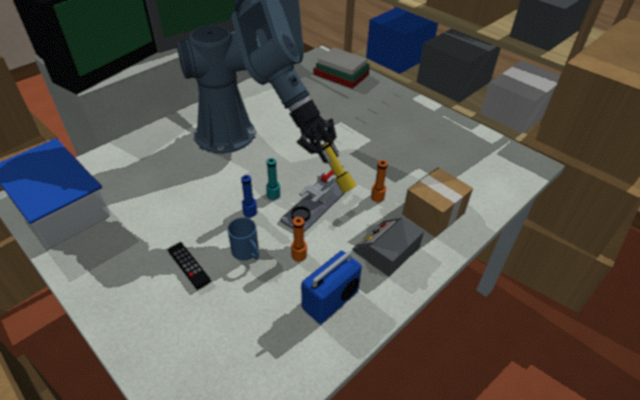

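View pics/top6.png

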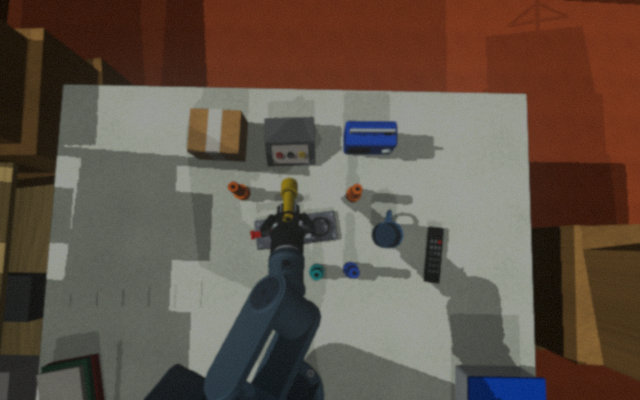

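The torch at top (289,190) points at the sockets (290,155). The lever tip is still over at (256,235), and the other objects have not moved. I'm handing in.

```bash
python3 -c "
from bench import ctrl
print(ctrl.get_obs()['dq'].round(4)); print(ctrl.hand_in())"
```

```text
[ 0.     -0.0011  0.0013  0.0028 -0.0011 -0.0014]
the job is handed in; nothing more can be done
None
```

I flipped the lever flat, lifted the torch out of its cup, and handed in with the gripper holding it tipped toward the sockets. The simulator gave no verdict on the run, which took about 10 s of the 56 s allowed.

- **Lever:** it measured flat after the push and again after the lift. In the last scene view the torch covered part of it, so that reading saw only its inner part (still flat). The top view still showed the tip lying over.
- **Torch:** from the arm's pose, the tilt is 44.8°, the lens is 0.15 m from the sockets, and the beam axis passes within about 1 mm of my estimate of their centre. The depth images agree on the distance, with 0–6 mm sideways offset and an axis tilt within a few degrees.
- **Holding still:** joint speeds were at most 0.003 rad/s at hand-in, and the gripper opening was steady on the barrel.
- **Other objects:** the mug, remote, radio and carton look unmoved in the pictures; I didn't measure their positions again.
- **Socket estimate:** I took the socket centre from a fit of the box's sloping face, because the colour mask for the white plate found nothing. My estimate of that centre could be off by about 5 mm; the tolerance is 40 mm.

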